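# Take the twist-lock cap off a keyed water filter

## Robot

A 6-joint arm with a two-finger parallel gripper is mounted at the origin on a cart in front of the work surface, level with it; the furniture and walls round the work are solid. World frame = base frame: x ahead of the robot, y to its left, z up, the work surface at z = 0. Lengths are in m, angles in rad, forces in N, time in s.
With the tool pointing down it reaches from about 0.25 to 0.725 m from the base axis. Payload 4 kg.
Tool frame: the origin (TCP) lies midway between the tips of the shut fingers; the grasp point (between the pads) lies 19 mm behind it; z points along the fingers, y is the line along which they close (so a half turn about z gives the same grasp; the last joint's range is limited). The gripper opens to 85 mm and grips with 20 to 120 N. Pads are 22 mm wide; open, the fingers measure 114 mm over their backs; the gripper's body (76 mm by 85 mm) begins 54 mm behind the grasp point. The pads swing forward as they close: fully open they stand 13 mm farther back than shut.
Start: joints at [-1.348, 0.241, 0.005, 1.335, 0, 1.571], TCP at [0.11, -0.488, 0.197] pointing down, gripper open.
Joint ranges: [-2.72, 2.72], [-1.05, 1.87], [-1.09, 1.28], [-1.99, 2.15], [-1.42, 1.44], [-3.14, 3.14]. Speed limits (rad/s): [2.79, 2.79, 3.14, 3.14, 3.14, 3.14].

## Interface

Orientations are given as a unit quaternion [x, y, z, w].
In Python, from workcell import bot gives the robot as it stands.
- The arm moves only by the tool move_arm, never from a script. Its argument "motion" is a list of rows, each an object of numbers: "x", "y", "z": the shift along the tool's x, y, z in cm; "yaw": the turn about the tool's z in degrees. A call has 1 to 20 rows; each row is the pose to reach, as a shift and turn from the pose commanded when the call began, along the tool's axes at that moment; what a row does not reach only later rows make up. A row lasts 1/8 s, in which the tool goes at most 62.5 mm and 10.7 degrees, less where a joint would pass 70% of its speed; a pose out of reach is approached as far as the arm can. A call with a gripper value outside its range is refused whole. "gripper" is the opening, from -1 (shut) to 1 (fully open), set as the call begins (left out, the last holds). The fingers move at their own pace and stop on an object; the grip force is fixed at half the most. Time passes only in rows, so rows that repeat a pose let the fingers close. It gives the time, the measured TCP pose, the force, the opening and the grip force at its end, in the units of the state.
- bot.get_obs(): the state, without advancing time (a new reading comes with each control period).
- bot.camera(name): name is "scene" or "side" or "wrist"; returns the picture (384x512x3 uint8, blue, green, red); there is no depth.
- bot.camera_model(name): a dict with "K" (3x3 intrinsics, pixels), "dist" ([k1, k2, p1, p2, k3] as OpenCV has them; the pictures are not rectified), "world_from_camera" (4x4, takes a point from camera to world coordinates). Camera axes: x right, y down, z forward; pixel columns grow to the right and rows downward; lengths in m; the calibration is good to about 2 mm. A picture is of the moment at which its call begins: read the wrist's pose just before it. camera_model takes no time and is no camera call; for the wrist camera it gives the pose at the moment of the call.
- bot.job_done(): hands the job in; it is judged then, once.
Trained networks look in the newest picture that a camera, given by its name, has taken for a name from the list of things; names that differ only in an ending like _2 or _b are one class to them, and where a whole thing is asked for, a point or a joint stands for the part that bears it (a point fixed in the world has none). Each returns a list of dicts, best first, with "score" (0 to 1); they miss things now and then, are a little off and sometimes report something else, mostly with a low value. They report only what shows in the picture. A call takes as long as a camera call. They do not tell look-alikes from the thing itself.
- bot.cut_out(camera, name): "mask" (384x512 bool, what is visible of it) and "centre" ([row, column] in pixels, amid what is visible of it).
The state is a dict: "clock": time; "joint_pos": joint angles; "joint_vel": joint speeds; "tau": joint torques, N m; "eef_pos": TCP position; "tool_rot": TCP orientation; "ft_force": force on the tool from outside, world axes, zero at the start; "ft_torque": the same for the moment, N m; "grip_width": finger opening in m; "grasp_force": force on a finger pad.
Only numpy, scipy, OpenCV 4.12 (cv2) and the standard library are available. Lean on these libraries where they do the work, as an engineer would, in place of code of your own. Each camera call takes 0.05 s, during which the arm holds its last target. There are 200 camera calls.

## Task

The cartridge under the red cap of the water filter needs changing: twist the red cap loose, lift it straight off and finish while holding it still and upright in the gripper, at least 5 cm higher than where it sat. One of the two filter pillars is reverse-handed and nobody remembers which, so feel which way this cap turns. Leave the blue cap, the mug, the salt shaker and the dropper bottle as they are.

Things in the scene. Friction and masses are not known exactly. Their poses are not given: they have to be found in the camera images.
- cap_red_center (a point): centre of the red cap, half-way up, z along its axis: ribbed round plastic cap, 50 mm diameter, 34 mm high, about 60 g, loose; grip it round its side from above at any yaw. It starts locked on one of two identical white pillars that are fixed to the worktop (80 mm diameter, foot 104 mm, spout at the front), its lower edge on their shoulder at z = 0.118, its top at 0.152.
- cap_red: the red cap, origin at the centre of its lower edge. Bayonet lock, turning does not raise it and rubs with up to 0.2 N m. The wrong way it meets a hard stop after 0.05 to 0.65 rad. The right way it comes free after 0.7 to 1.3 rad, lifts straight off, and meets a hard stop at 1.4 to 2.1 rad (from the wrong-way stop: free from 1.4 to 2.0). Locked, it lifts only 1 to 3 mm; raised 26 mm it is clear.
- cap_blue_center (a point): centre of the blue cap, half-way up: the same size and shape as the red one, not to be moved, locked on the other pillar, which unlocks in the opposite direction (one anticlockwise seen from above, the other clockwise; this changes)
- mug_center (a point): centre of a white mug with a handle, half-way up, 87 mm across, 121 mm with its handle, 96 mm high; bystander
- salt_shaker_center (a point): centre of a glass salt shaker with a grey top, half-way up, 44 mm diameter, 90 mm high; bystander
- dropper_center (a point): centre of a small brown dropper bottle with a black top, half-way up, 33 mm diameter, 102 mm high; bystander
Things that resemble listed ones, but are neither listed nor needed, are in the scene too. What is meant by the cap_red is not green or orange, and is the smaller of those in its own colour.

How it is judged:
On the way:
1. the red cap is lifted off its pillar in the gripper (height (world z) of cap_red_center above 0.162 m and contact force between cap_red and the fingers above 0.5 N), for 0.2 s.
At the end, for the whole second after the job is handed in: The red cap is held between the fingers, its centre at least 180 mm above the worktop (45 mm higher than where it sat), upright within 20 degrees and still (under 30 mm/s); the blue cap is within 10 mm and mug, salt shaker and dropper bottle within 30 mm of where they stood (height (world z) of cap_red_center above 0.18 m and angle between cap_red_center's own z axis and vertical below 0.35 rad and contact force between cap_red and the fingers above 0.5 N and linear speed of cap_red below 0.03 m/s and distance of cap_blue_center from where it was at the start of the episode below 0.01 m and distance of each of mug_center, salt_shaker_center, dropper_center from where it was at the start of the episode below 0.03 m); the arm keeps its last pose, push and grip.
It fails at once if the blue cap is taken off or shifted (distance of cap_blue_center from where it was at the start of the episode above 0.01 m).
It fails at once if a bystander is knocked over or pushed away (distance of any of mug_center, salt_shaker_center, dropper_center from where it was at the start of the episode above 0.03 m).
It also fails if it takes over 48 s, if anything falls off the work surface, if the arm or the gripper's body presses on something with over 40 N, if the wrist force passes 120 N, or if a joint passes its speed limit or range.

## Working session

There is one attempt and no reset: what is moved stays moved. The work goes in short steps, Python scripts to look and compute and a tool call to move; the robot and the scene stay as the last step left them, time stands still between calls to the robot, and variables do not carry over. Pictures are saved under pics/ and viewed, at most 10 in all, crops included, and the job is handed in when it is done.

Besides the shell and the picture viewer there is one more tool, called after "Call:" as name(argument=value, ...), one argument or row to a line, values as JSON. move_arm: Moves the arm, as the interface text tells. Its arguments: {"type":"object","properties":{"motion":{"type":"array"},"gripper":{"type":"number"}},"required":["motion"]}

```bash
mkdir -p pics
cat > h.py <<'E'
import numpy as np, cv2
from workcell import bot
def ray(cam,px):
    m=bot.camera_model(cam); T=np.array(m["world_from_camera"])
    u=cv2.undistortPoints(np.array([[px]],float),np.array(m["K"]),np.array(m["dist"]))[0,0]
    return T[:3,3], T[:3,:3]@np.array([u[0],u[1],1])
def at_z(cam,px,z):
    o,d=ray(cam,px); return o+d*(z-o[2])/d[2]
def tri(c1,p1,c2,p2):
    o1,d1=ray(c1,p1);o2,d2=ray(c2,p2)
    s=np.linalg.lstsq(np.c_[d1,-d2],o2-o1,rcond=None)[0]
    a=o1+s[0]*d1;b=o2+s[1]*d2
    return (a+b)/2,np.linalg.norm(a-b)
E
python3 - <<'E'
from h import *
ims=[]
for c in("scene","side"):
    im=bot.camera(c); cv2.imwrite(f"pics/{c}0.png",im)
    for n,z in(("cap_red_center",.135),("cap_blue_center",.135),("mug_center",.048),("salt_shaker_center",.045),("dropper_center",.051)):
        for r in bot.cut_out(c,n)[:4]:
            y,x=r["centre"]; print(c,n,round(r["score"],2),int(x),int(y),r["mask"].sum(),at_z(c,(x,y),z).round(3))
o=bot.get_obs();print(o["clock"],o["eef_pos"],o["tool_rot"])
E
```

```text
scene cap_red_center 0.97 279 221 427 [0.4   0.172 0.135]
scene cap_red_center 0.86 249 205 268 [0.515 0.181 0.135]
scene cap_red_center 0.85 228 208 291 [0.544 0.237 0.135]
scene cap_red_center 0.78 204 231 286 [0.502 0.354 0.135]
scene cap_blue_center 0.63 313 166 207 [ 0.538 -0.131  0.135]
scene cap_blue_center 0.48 221 183 262 [0.66  0.164 0.135]
scene mug_center 0.95 178 247 1160 [0.584 0.39  0.048]
scene salt_shaker_center 0.74 221 184 242 [0.766 0.08  0.045]
scene salt_shaker_center 0.63 248 204 276 [0.616 0.091 0.045]
scene dropper_center 0.46 371 183 154 [ 0.417 -0.313  0.051]
scene dropper_center 0.33 247 205 259 [0.605 0.106 0.051]
side cap_red_center 0.79 214 204 230 [ 0.492 -0.097  0.135]
side cap_red_center 0.6 262 179 168 [0.624 0.054 0.135]
side cap_red_center 0.59 233 158 217 [0.525 0.192 0.135]
side cap_red_center 0.57 272 198 452 [ 0.652 -0.055  0.135]
side cap_blue_center 0.73 232 209 373 [ 0.543 -0.123  0.135]
side mug_center 0.77 250 153 538 [0.579 0.424 0.048]
side salt_shaker_center 0.78 308 203 302 [0.774 0.065 0.045]
side dropper_center 0.66 181 292 369 [ 0.434 -0.361  0.051]
side dropper_center 0.4 230 208 341 [0.527 0.013 0.051]
0.6 [ 0.11047212 -0.48761314  0.1972111 ] [ 9.93801892e-01  1.11165642e-01 -4.51372469e-06 -2.07284419e-05]
```

View pics/scene0.png

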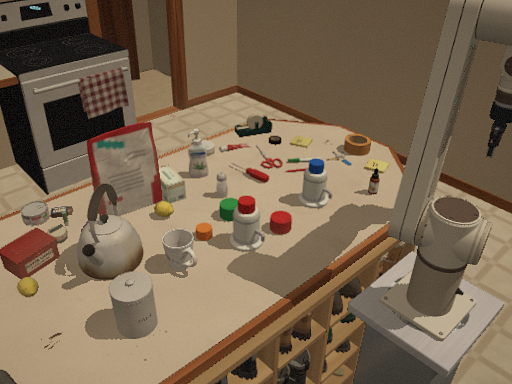

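View pics/side0.png

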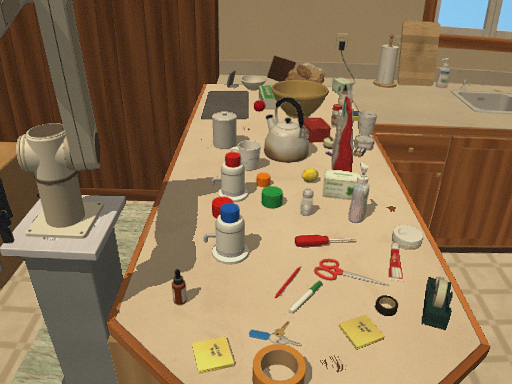

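The scene picture shows a small red cap on a pillar at (246,204), with the blue-capped pillar at (316,167) and the dropper at (374,182). In the side picture the red cap is at (233,159), blue at (230,213) and dropper at (179,288).
There are two red candidates. The one on the pillar is at scene (246,204), and a wider red lid lies on the table at (281,222). The pillar one fits: it is smaller and sits at z≈0.135. I'll confirm it in a crop.

Run:
```python
from h import *
im=cv2.imread("pics/scene0.png"); cv2.imwrite("pics/crop.png",cv2.resize(im[140:270,180:350],None,fx=4.5,fy=4.5,interpolation=cv2.INTER_CUBIC))
bot.camera("scene");bot.camera("side")
for n,a,b in(("red",(249,205),(233,158)),("blue",(316,167),(231,212)),("bigred",(281,222),(221,206)),("salt",(221,184),(308,203)),("mug",(178,247),(250,153)),("drop",(373,183),(180,290))):
    print(n,tri("scene",a,"side",b))
# refined with colour
for c,roi in(("scene",(190,225,232,265)),("side",(148,172,220,246))):
    im=cv2.imread(f"pics/{c}0.png"); r0,r1,c0,c1=roi
    h=cv2.cvtColor(im,cv2.COLOR_BGR2HSV)[r0:r1,c0:c1]
    m=((h[...,0]<8)|(h[...,0]>172))&(h[...,1]>150)&(h[...,2]>60)
    y,x=np.nonzero(m);p=(x.mean()+c0,y.mean()+r0);print(c,p,m.sum(),x.min()+c0,x.max()+c0,y.min()+r0,y.max()+r0)
    if c=="scene":q=p
print(tri("scene",q,"side",p))
```

```text
red (array([0.52087628, 0.18191318, 0.13859846]), np.float64(0.0121004760550759))
blue (array([ 0.536716  , -0.13705026,  0.134912  ]), np.float64(0.006312129915796015))
bigred (array([0.49342966, 0.0634736 , 0.02836908]), np.float64(0.0010403110017438222))
salt (array([0.77339593, 0.07609501, 0.04129575]), np.float64(0.0017635979999088723))
mug (array([0.57656326, 0.3966847 , 0.06019612]), np.float64(0.002834735658560752))
drop (array([ 0.42736514, -0.33779247,  0.03791428]), np.float64(9.790224890213875e-05))
scene (np.float64(246.11111111111111), np.float64(204.4111111111111)) 270 238 254 196 213
side (np.float64(232.28787878787878), np.float64(159.08080808080808)) 198 225 239 152 166
(array([0.52291643, 0.18557548, 0.13669702]), np.float64(0.0005764483620632118))
```

View pics/crop.png

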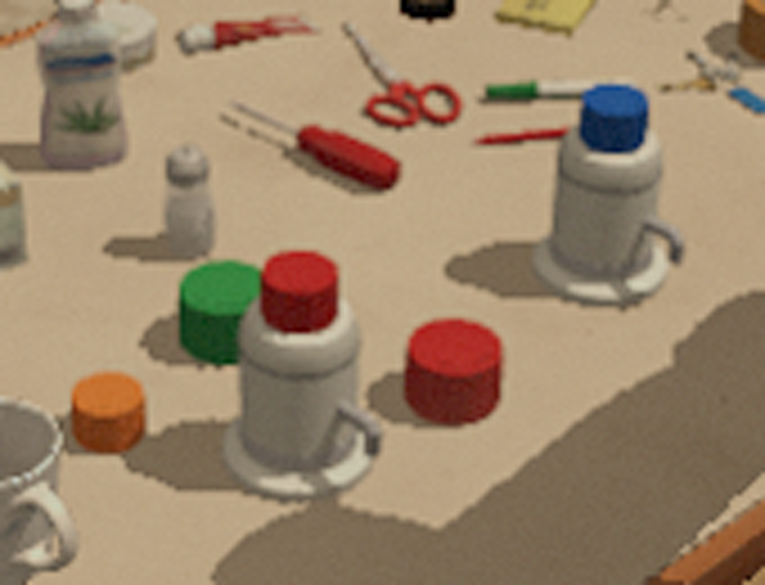

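The crop confirms it: the red cap on the pillar (crop 300,290) is the small one, and the table lid (455,370) is wider. Triangulation gives (0.523, 0.186, 0.137), which fits the known height.

Call:
move_arm(
  motion=[
    {"x": 2, "y": -2, "z": -3, "yaw": -6},
    {"x": 5, "y": -5, "z": -6, "yaw": -13},
    {"x": 9, "y": -9, "z": -8, "yaw": -20},
    {"x": 13, "y": -13.3, "z": -8, "yaw": -27},
    {"x": 17, "y": -17.4, "z": -8, "yaw": -34},
    {"x": 21, "y": -21.5, "z": -8, "yaw": -41},
    {"x": 25, "y": -25.6, "z": -8, "yaw": -48},
    {"x": 29, "y": -29.7, "z": -8, "yaw": -55},
    {"x": 33, "y": -33.8, "z": -8, "yaw": -62},
    {"x": 37, "y": -37.9, "z": -8, "yaw": -69},
    {"x": 41, "y": -42, "z": -8, "yaw": -76},
    {"x": 45, "y": -46.1, "z": -8, "yaw": -83},
    {"x": 49, "y": -50.2, "z": -8, "yaw": -90},
    {"x": 52, "y": -53.5, "z": -8, "yaw": -97},
    {"x": 55, "y": -56.5, "z": -8, "yaw": -97},
    {"x": 55, "y": -56.5, "z": -8, "yaw": -97},
    {"x": 55, "y": -56.5, "z": -8, "yaw": -97},
  ],
  gripper=1,
)

```text
clock: 2.82
eef_pos: [0.5216, 0.1846, 0.2769]
tool_rot: [0.575, 0.818, -0.001, -0.0]
ft_force: [-0.8, -0.5, -0.3]
grip_width: 0.0851
grasp_force: 0.0
```

Run:
```python
from h import *
o=bot.get_obs();print(o["joint_pos"],o["eef_pos"],o["ft_torque"],o["ft_force"])
im=bot.camera("wrist");cv2.imwrite("pics/w1.png",im)
h=cv2.cvtColor(im,cv2.COLOR_BGR2HSV)
m=(((h[...,0]<8)|(h[...,0]>172))&(h[...,1]>130)&(h[...,2]>50)).astype(np.uint8)
n,l,s,c=cv2.connectedComponentsWithStats(m)
for i in range(1,n):
    if s[i][4]>200: print(s[i],c[i],at_z("wrist",c[i],.152),at_z("wrist",c[i],.145))
```

```text
[ 3.40370565e-01  3.35639433e-01  3.39287719e-01  1.57558631e+00
 -2.92768850e-04  1.56601566e+00] [0.52163465 0.18463408 0.27690199] [0.00573163 0.02444299 0.0278918 ] [-0.79731475 -0.49232238 -0.27347884]
[ 229  138   53   57 2332] [254.58662093 166.79502573] [0.52046946 0.18918507 0.152     ] [0.52107611 0.18755054 0.145     ]
[ 181  194   52   57 2265] [207.15717439 222.18896247] [0.49523947 0.11988127 0.152     ] [0.49526349 0.1166463  0.145     ]
[ 308  337   54   28 1033] [333.26911907 349.97967086] [0.6779068  0.01723769 0.152     ] [0.68214919 0.01163234 0.145     ]
```

View pics/w1.png

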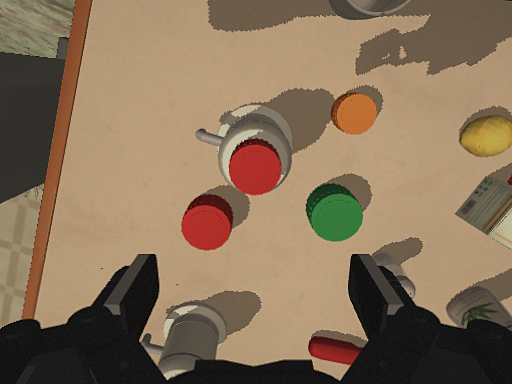

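The wrist view has the red cap at (254,167), the wide red lid at (207,222) and the blue pillar at (190,340). All of these agree with the earlier positions. Next I'll turn the wrist so joint 6 is near 0, then centre and descend.

Call:
move_arm(
  motion=[
    {"x": 0.2, "y": 0.1, "z": 1, "yaw": -10},
    {"x": 0.2, "y": 0.1, "z": 2, "yaw": -20},
    {"x": 0.2, "y": 0.1, "z": 3, "yaw": -30},
    {"x": 0.2, "y": 0.1, "z": 4, "yaw": -40},
    {"x": 0.2, "y": 0.1, "z": 5, "yaw": -50},
    {"x": 0.2, "y": 0.1, "z": 6, "yaw": -60},
    {"x": 0.2, "y": 0.1, "z": 7, "yaw": -70},
    {"x": 0.2, "y": 0.1, "z": 8, "yaw": -80},
    {"x": 0.2, "y": 0.1, "z": 8.5, "yaw": -90},
    {"x": 0.2, "y": 0.1, "z": 8.5, "yaw": -90},
  ],
)

```text
clock: 4.12
eef_pos: [0.5218, 0.1859, 0.1925]
tool_rot: [-0.17, 0.985, -0.0, -0.0]
ft_force: [-0.3, -0.1, 0.2]
grip_width: 0.085
grasp_force: 0.0
```

Run:
```python
from h import *
o=bot.get_obs();print(o["joint_pos"],o["eef_pos"])
im=bot.camera("wrist");cv2.imwrite("pics/w2.png",im)
h=cv2.cvtColor(im,cv2.COLOR_BGR2HSV)
m=(((h[...,0]<8)|(h[...,0]>172))&(h[...,1]>130)&(h[...,2]>50)).astype(np.uint8)
n,l,s,c=cv2.connectedComponentsWithStats(m)
for i in range(1,n):
    if s[i][4]>200: print(s[i],c[i],at_z("wrist",c[i],.152),at_z("wrist",c[i],.145))
```

```text
[ 3.42260872e-01  3.50211526e-01  1.43411744e-01  1.36417195e+00
 -1.05151218e-04  9.80200424e-04] [0.52176175 0.18585699 0.19252058]
[ 104   61   81   75 4662] [143.58301158  97.7046332 ] [0.47797753 0.09684306 0.152     ] [0.47900145 0.0948367  0.145     ]
[ 219  159   71   77 4275] [254.44842105 197.96327485] [0.51806014 0.1859189  0.152     ] [0.52036731 0.18676432 0.145     ]
```

View pics/w2.png

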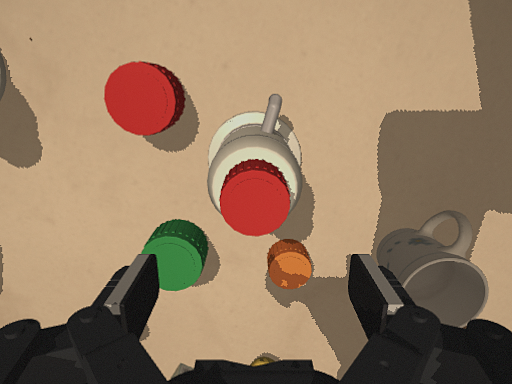

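The wrist view shows the red cap at (254,198), centred between the pads. Descend, then close.

Call:
move_arm(
  motion=[
    {"z": 2},
    {"z": 4},
    {"z": 6},
    {"z": 7.1},
    {"z": 7.1},
    {"z": 7.1},
  ],
)

```text
invalid input at $.motion[0]: expected keys x, y, z, yaw
```

Call:
move_arm(
  motion=[
    {"z": 0},
    {"z": 0},
    {"z": 0},
    {"z": 0},
    {"z": 0},
    {"z": 0},
    {"z": 0},
    {"z": 0},
  ],
  gripper=-1,
)

```text
invalid input at $.motion[0]: expected keys x, y, z, yaw
```

Run:
```python
from h import *
o=bot.get_obs();print(o)
```

```text
{'clock': 4.175, 'joint_pos': array([ 3.42553363e-01,  3.50276850e-01,  1.44313715e-01,  1.36436627e+00,
       -9.02598496e-05,  1.95293486e-03]), 'joint_vel': array([0.00518519, 0.0023472 , 0.01479618, 0.0004753 , 0.00050379,
       0.0007806 ]), 'tau': array([ 7.32481072e-03, -4.22829437e+01,  2.51400018e+01, -1.55093969e-02,
        2.46131667e-04, -8.46176315e-02]), 'eef_pos': array([0.52205688, 0.18613958, 0.19283145]), 'tool_rot': array([-1.69478213e-01,  9.85533905e-01, -4.44609233e-06,  2.37742203e-04]), 'ft_force': array([-0.02672345,  0.39690851, -0.84174845]), 'ft_torque': array([-0.02259177,  0.06471738, -0.0251726 ]), 'grasp_force': 0.0, 'grip_width': 0.0854788967427208}
```

Call:
move_arm(
  motion=[
    {"x": 0, "y": 0, "z": 2, "yaw": 0},
    {"x": 0, "y": 0, "z": 4, "yaw": 0},
    {"x": 0, "y": 0, "z": 6, "yaw": 0},
    {"x": 0, "y": 0, "z": 7.1, "yaw": 0},
    {"x": 0, "y": 0, "z": 7.1, "yaw": 0},
    {"x": 0, "y": 0, "z": 7.1, "yaw": 0},
  ],
)

```text
clock: 4.92
eef_pos: [0.523, 0.1873, 0.1222]
tool_rot: [-0.171, 0.985, 0.0, 0.001]
ft_force: [0.6, 0.1, -1.4]
grip_width: 0.0849
grasp_force: 0.0
```

Call:
move_arm(
  motion=[
    {"x": 0, "y": 0, "z": 0, "yaw": 0},
    {"x": 0, "y": 0, "z": 0, "yaw": 0},
    {"x": 0, "y": 0, "z": 0, "yaw": 0},
    {"x": 0, "y": 0, "z": 0, "yaw": 0},
    {"x": 0, "y": 0, "z": 0, "yaw": 0},
    {"x": 0, "y": 0, "z": 0, "yaw": 0},
    {"x": 0, "y": 0, "z": 0, "yaw": 0},
    {"x": 0, "y": 0, "z": 0, "yaw": 0},
  ],
  gripper=-1,
)

```text
clock: 5.92
eef_pos: [0.5223, 0.1871, 0.1212]
tool_rot: [-0.172, 0.985, -0.0, -0.0]
ft_force: [-0.1, 0.4, 0.6]
grip_width: 0.0001
grasp_force: 0.0
```

Run:
```python
from h import *
o=bot.get_obs();print({k:np.round(v,3) for k,v in o.items()})
```

```text
{'clock': np.float64(5.925), 'joint_pos': array([ 3.440e-01,  3.910e-01,  1.400e-02,  1.194e+00, -0.000e+00,
       -1.000e-03]), 'joint_vel': array([-0.001, -0.001, -0.002, -0.001,  0.001, -0.   ]), 'tau': array([-0.0000e+00, -4.3343e+01,  2.4238e+01,  2.0000e-03, -0.0000e+00,
        0.0000e+00]), 'eef_pos': array([0.522, 0.187, 0.121]), 'tool_rot': array([-0.172,  0.985, -0.   , -0.   ]), 'ft_force': array([-0.059,  0.353,  0.56 ]), 'ft_torque': array([0.005, 0.021, 0.011]), 'grasp_force': np.float64(0.0), 'grip_width': np.float64(0.0)}
```

Run:
```python
from h import *
a=bot.camera("wrist");b=bot.camera("scene");c=bot.camera("side")
z=lambda i,x,y:cv2.resize(i[y-64:y+64,x-64:x+64],(384,384),interpolation=cv2.INTER_CUBIC)
top=np.hstack([z(b,246,200),z(c,233,165)])
cv2.imwrite("pics/w3.png",np.hstack([cv2.resize(a,(400,300)),cv2.resize(z(b,246,200),(200,300))[:, :0],cv2.resize(z(b,246,200),(300,300))])); cv2.imwrite("pics/w3.png",np.vstack([cv2.resize(a,(400,300)),cv2.resize(top,(400,200))]))
```

```text
(no output)
```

View pics/w3.png

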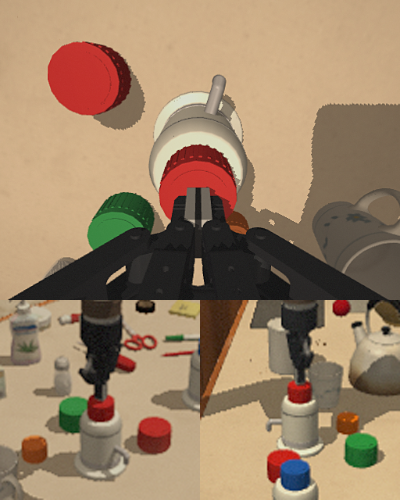

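The fingers are shut and appear to be above the cap, even though the reported z is 0.121. I'll check the reported TCP against the images.

Run:
```python
from h import *
p=bot.get_obs()["eef_pos"]
for c,(x0,y0) in(("scene",(246,200)),("side",(233,165)),("wrist",(0,0))):
    m=bot.camera_model(c);T=np.linalg.inv(np.array(m["world_from_camera"]))
    for nm,P in(("tcp",p),("captop",np.array([.522,.187,.152])),("capbot",np.array([.522,.187,.118]))):
        q=cv2.projectPoints(P[None],cv2.Rodrigues(T[:3,:3])[0],T[:3,3],np.array(m["K"]),np.array(m["dist"]))[0][0,0]
        print(c,nm,q.round(1))
    if c=="wrist": print(np.array(m["world_from_camera"]).round(3))
im=bot.camera("scene");im2=bot.camera("side")
z=lambda i,x,y:cv2.resize(i[y-30:y+30,x-30:x+30],(400,400),interpolation=cv2.INTER_CUBIC)
cv2.imwrite("pics/w4.png",np.hstack([z(im,246,190),z(im2,233,148)]))
```

```text
scene tcp [245.8 209. ]
scene captop [245.9 200.3]
scene capbot [245.8 209.9]
side tcp [232.1 163.1]
side captop [231.9 154.8]
side capbot [232. 164.]
wrist tcp [252.7 227.2]
wrist captop [252.6 252.3]
wrist capbot [252.7 224.5]
[[-0.338  0.894  0.293  0.446]
 [ 0.941  0.321  0.105  0.16 ]
 [-0.     0.312 -0.95   0.299]
 [ 0.     0.     0.     1.   ]]
```

View pics/w4.png

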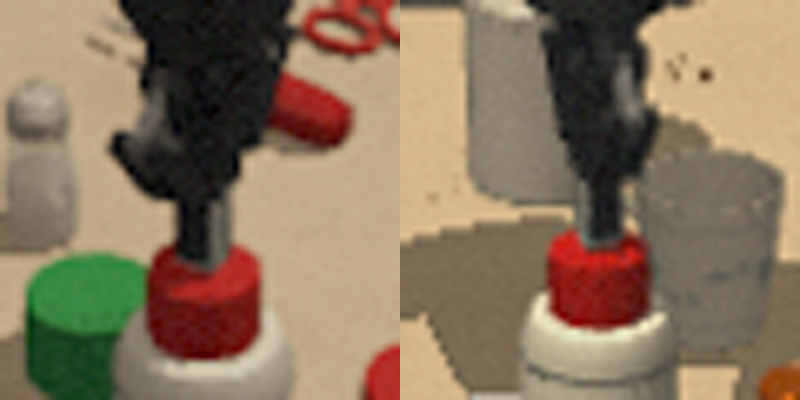

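The fingertips vanish at exactly the cap's top centre (scene ≈ (246,200), side ≈ (232,155)). The TCP reads 31 mm lower, with zero force. So the fingers appear to have passed through the cap with no contact. I'll back out straight up, then reopen and close in stages while watching width and force.

Call:
move_arm(
  motion=[
    {"x": 0, "y": 0, "z": -1, "yaw": 0},
    {"x": 0, "y": 0, "z": -3, "yaw": 0},
    {"x": 0, "y": 0, "z": -5, "yaw": 0},
    {"x": 0, "y": 0, "z": -6, "yaw": 0},
    {"x": 0, "y": 0, "z": -6, "yaw": 0},
  ],
)

```text
clock: 6.8
eef_pos: [0.5229, 0.1874, 0.1822]
tool_rot: [-0.172, 0.985, 0.0, 0.001]
ft_force: [0.2, 0.6, -0.7]
grip_width: -0.0001
grasp_force: 0.0
```

Call:
move_arm(
  motion=[
    {"x": 0, "y": 0, "z": 0, "yaw": 0},
    {"x": 0, "y": 0, "z": 0, "yaw": 0},
    {"x": 0, "y": 0, "z": 0, "yaw": 0},
    {"x": 0, "y": 0, "z": 0, "yaw": 0},
    {"x": 0, "y": 0, "z": 0, "yaw": 0},
    {"x": 0, "y": 0, "z": 0, "yaw": 0},
  ],
  gripper=1,
)

```text
clock: 7.55
eef_pos: [0.5223, 0.1871, 0.1812]
tool_rot: [-0.172, 0.985, -0.0, 0.0]
ft_force: [-0.1, 0.2, -0.7]
grip_width: 0.0853
grasp_force: 0.0
```

Run:
```python
from h import *
o=bot.get_obs();print(o["clock"],o["eef_pos"],o["grip_width"])
a=bot.camera("wrist");b=bot.camera("scene");c=bot.camera("side")
h=cv2.cvtColor(a,cv2.COLOR_BGR2HSV)
m=(((h[...,0]<8)|(h[...,0]>172))&(h[...,1]>130)&(h[...,2]>50)).astype(np.uint8)
n,l,s,cc=cv2.connectedComponentsWithStats(m)
for i in range(1,n):
    if s[i][4]>200: print(s[i],cc[i],at_z("wrist",cc[i],.145))
z=lambda i,x,y:cv2.resize(i[y-40:y+40,x-40:x+40],(300,300),interpolation=cv2.INTER_CUBIC)
cv2.imwrite("pics/w5.png",np.hstack([np.vstack([z(b,246,200),z(c,233,160)]),cv2.resize(a,(500,375))[:0] if 0 else cv2.copyMakeBorder(cv2.resize(a,(500,375)),0,225,0,0,0)]))
```

```text
7.55 [0.52231906 0.18713621 0.18121665] 0.08526718827678434
[  98   59   84   77 5044] [138.72482157  96.61459159] [0.47831501 0.09597555 0.145     ]
[ 216  161   74   81 4708] [252.95773152 201.97833475] [0.51988229 0.18637184 0.145     ]
```

View pics/w5.png

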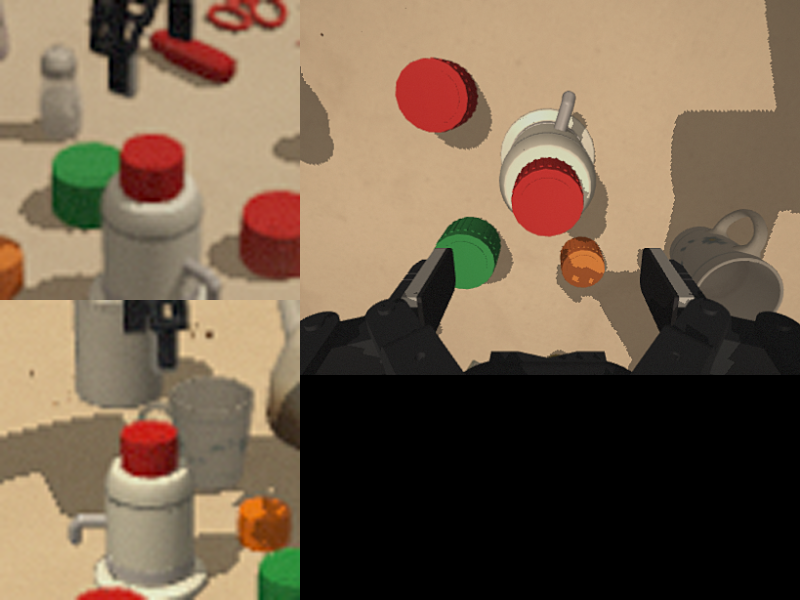

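The cap is unmoved (wrist (253,202)) and the fingers are open and clear of it. I'll descend slightly lower this time and close in stages.

Call:
move_arm(
  motion=[
    {"x": 0, "y": 0, "z": 2, "yaw": 0},
    {"x": 0, "y": 0, "z": 4, "yaw": 0},
    {"x": 0, "y": 0, "z": 6, "yaw": 0},
    {"x": 0, "y": 0, "z": 6.3, "yaw": 0},
    {"x": 0, "y": 0, "z": 6.3, "yaw": 0},
    {"x": 0, "y": 0, "z": 6.3, "yaw": 0},
  ],
)

```text
clock: 8.45
eef_pos: [0.5231, 0.1874, 0.1193]
tool_rot: [-0.172, 0.985, 0.0, 0.001]
ft_force: [-0.2, -0.3, -0.6]
grip_width: 0.0857
grasp_force: 0.0
```

Call:
move_arm(
  motion=[
    {"x": 0, "y": 0, "z": 0, "yaw": 0},
    {"x": 0, "y": 0, "z": 0, "yaw": 0},
    {"x": 0, "y": 0, "z": 0, "yaw": 0},
    {"x": 0, "y": 0, "z": 0, "yaw": 0},
    {"x": 0, "y": 0, "z": 0, "yaw": 0},
  ],
  gripper=0.1,
)

```text
clock: 9.07
eef_pos: [0.5223, 0.1871, 0.1181]
tool_rot: [-0.172, 0.985, 0.0, -0.0]
ft_force: [-0.0, -0.3, -0.3]
grip_width: 0.0471
grasp_force: 0.0
```

Call:
move_arm(
  motion=[
    {"x": 0, "y": 0, "z": 0, "yaw": 0},
    {"x": 0, "y": 0, "z": 0, "yaw": 0},
    {"x": 0, "y": 0, "z": 0, "yaw": 0},
  ],
  gripper=-0.1,
)

```text
clock: 9.45
eef_pos: [0.5223, 0.1871, 0.1182]
tool_rot: [-0.172, 0.985, -0.0, -0.0]
ft_force: [0.4, 0.3, -0.8]
grip_width: 0.0384
grasp_force: 0.0
```

Run:
```python
from h import *
a=bot.camera("wrist");b=bot.camera("scene");c=bot.camera("side")
z=lambda i,x,y:cv2.resize(i[y-30:y+30,x-30:x+30],(300,300),interpolation=cv2.INTER_CUBIC)
cv2.imwrite("pics/w6.png",np.hstack([np.vstack([z(b,246,195),z(c,233,155)]),cv2.resize(a[110:384,130:380],None,fx=2,fy=2,interpolation=cv2.INTER_CUBIC)[:600] if 0 else cv2.resize(a[110:384,130:380],(500,600))]))
o=bot.get_obs();print({k:np.round(v,3) for k,v in o.items()})
import workcell;print([x for x in dir(bot) if x[0]!='_'])
```

```text
{'clock': np.float64(9.6), 'joint_pos': array([ 3.440e-01,  3.930e-01,  9.000e-03,  1.187e+00,  0.000e+00,
       -1.000e-03]), 'joint_vel': array([ 0.001,  0.001, -0.001,  0.001, -0.   , -0.   ]), 'tau': array([ 1.0000e-03, -4.3378e+01,  2.4173e+01,  1.0000e-03, -0.0000e+00,
        0.0000e+00]), 'eef_pos': array([0.522, 0.187, 0.118]), 'tool_rot': array([-0.172,  0.985,  0.   ,  0.   ]), 'ft_force': array([-0.208,  0.845, -0.191]), 'ft_torque': array([-0.004, -0.   , -0.045]), 'grasp_force': np.float64(0.0), 'grip_width': np.float64(0.039)}
['Unreachable', 'camera', 'camera_model', 'cut_out', 'get_obs', 'job_done']
```

View pics/w6.png

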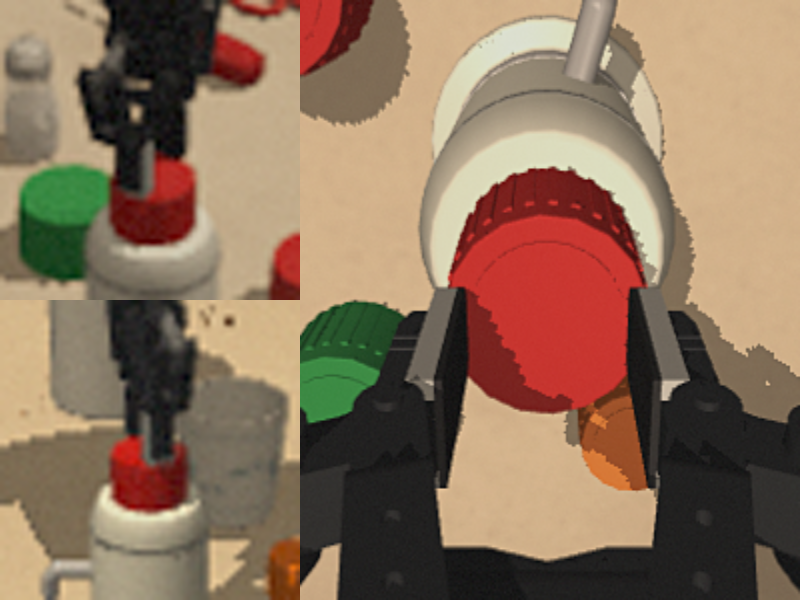

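In this picture the pads cast a shadow on the cap's top (wrist crop (490,340)) and stay fully visible, so the tips look higher than the reported TCP suggests. I'll compare the pixel gap between the tips with the known width, and triangulate the shut tip.

Run:
```python
from h import *
m=bot.camera_model("wrist");T=np.array(m["world_from_camera"]);Ti=np.linalg.inv(T);o=bot.get_obs();p=o["eef_pos"]
print("fx",m["K"][0][0],"dist",np.round(m["dist"],3))
pj=lambda P,c="wrist":(lambda M:cv2.projectPoints(np.array([P]),cv2.Rodrigues(M[:3,:3])[0],M[:3,3],np.array(bot.camera_model(c)["K"]),np.array(bot.camera_model(c)["dist"]))[0][0,0].round(0))(np.linalg.inv(np.array(bot.camera_model(c)["world_from_camera"])))
y=np.array([-.339,.941,0]);r=np.array([.941,.339,0])
w=o["grip_width"]/2
for dz in(0,.01,.02,.03,.04,.05):
    P=p+[0,0,dz]
    print(dz,"wrist",[pj(P+s*w*y+q*.011*r) for s in(-1,1) for q in(-1,1)],"scene",[pj(P+s*w*y,"scene") for s in(-1,1)],"side",[pj(P+s*w*y,"side") for s in(-1,1)])
print(tri("scene",(246.8,200.5),"side",(233,154.8)))
```

```text
fx 330.6390435125049 dist [0.01 0.   0.   0.   0.  ]
0 wrist [array([219., 210.]), array([221., 244.]), array([286., 210.]), array([285., 244.])] scene [array([249., 207.]), array([243., 213.])] side [array([234., 166.]), array([230., 161.])]
0.01 wrist [array([218., 216.]), array([219., 252.]), array([288., 216.]), array([287., 252.])] scene [array([249., 204.]), array([243., 210.])] side [array([234., 164.]), array([230., 159.])]
0.02 wrist [array([216., 224.]), array([217., 261.]), array([290., 224.]), array([288., 261.])] scene [array([249., 201.]), array([243., 208.])] side [array([234., 161.]), array([230., 156.])]
0.03 wrist [array([213., 232.]), array([215., 271.]), array([292., 232.]), array([290., 271.])] scene [array([249., 198.]), array([243., 205.])] side [array([234., 158.]), array([230., 153.])]
0.04 wrist [array([211., 241.]), array([213., 283.]), array([294., 241.]), array([293., 283.])] scene [array([249., 195.]), array([243., 202.])] side [array([234., 155.]), array([230., 151.])]
0.05 wrist [array([208., 252.]), array([210., 295.]), array([297., 252.]), array([295., 295.])] scene [array([249., 192.]), array([243., 199.])] side [array([234., 153.]), array([230., 148.])]
(array([0.52364573, 0.18456319, 0.15146701]), np.float64(0.0049745474437062785))
```

Each camera puts the real tips about 30–35 mm above the reported TCP (wrist corners (212,242)/(294,242), scene (243,204), side (235,157)). The fingers were simply closing over the cap, so the tool frame is off by about 3 cm along its z axis. I'll open and go 2.7 cm lower, watching force.

Call:
move_arm(
  motion=[
    {"x": 0, "y": 0, "z": 0, "yaw": 0},
    {"x": 0, "y": 0, "z": 0, "yaw": 0},
    {"x": 0, "y": 0, "z": 0, "yaw": 0},
    {"x": 0, "y": 0, "z": 0, "yaw": 0},
    {"x": 0, "y": 0, "z": 1, "yaw": 0},
    {"x": 0, "y": 0, "z": 2, "yaw": 0},
    {"x": 0, "y": 0, "z": 2.7, "yaw": 0},
    {"x": 0, "y": 0, "z": 2.7, "yaw": 0},
  ],
  gripper=1,
)

```text
clock: 10.6
eef_pos: [0.5215, 0.1868, 0.0901]
tool_rot: [-0.172, 0.985, -0.0, -0.001]
ft_force: [-0.2, -0.2, 0.2]
grip_width: 0.0854
grasp_force: 0.0
```

Call:
move_arm(
  motion=[
    {"x": 0, "y": 0, "z": 0, "yaw": 0},
    {"x": 0, "y": 0, "z": 0, "yaw": 0},
    {"x": 0, "y": 0, "z": 0, "yaw": 0},
    {"x": 0, "y": 0, "z": 0, "yaw": 0},
    {"x": 0, "y": 0, "z": 0, "yaw": 0},
    {"x": 0, "y": 0, "z": 0, "yaw": 0},
  ],
  gripper=-1,
)

```text
clock: 11.35
eef_pos: [0.5229, 0.1873, 0.092]
tool_rot: [-0.172, 0.985, 0.0, 0.001]
ft_force: [-0.6, 0.4, 5.3]
grip_width: 0.0477
grasp_force: 61.9
```

Run:
```python
from h import *
o=bot.get_obs();print({k:np.round(v,3) for k,v in o.items()})
```

```text
{'clock': np.float64(11.35), 'joint_pos': array([ 3.440e-01,  4.130e-01, -3.200e-02,  1.123e+00, -0.000e+00,
       -1.000e-03]), 'joint_vel': array([ 0.001, -0.   ,  0.001, -0.   , -0.   ,  0.   ]), 'tau': array([ 3.2000e-02, -4.0726e+01,  2.1695e+01, -5.7000e-02,  1.7000e-02,
        9.0000e-03]), 'eef_pos': array([0.523, 0.187, 0.092]), 'tool_rot': array([-0.172,  0.985,  0.   ,  0.001]), 'ft_force': array([-0.628,  0.415,  5.335]), 'ft_torque': array([-0.035,  0.038,  0.012]), 'grasp_force': np.float64(61.892), 'grip_width': np.float64(0.048)}
```

Gripped: 48 mm, 62 N. Now I'll feel anticlockwise (negative yaw), easing up 1 mm.

Call:
move_arm(
  motion=[
    {"x": 0, "y": 0, "z": -0.1, "yaw": -3},
    {"x": 0, "y": 0, "z": -0.1, "yaw": -6},
    {"x": 0, "y": 0, "z": -0.1, "yaw": -9},
    {"x": 0, "y": 0, "z": -0.1, "yaw": -12},
    {"x": 0, "y": 0, "z": -0.1, "yaw": -12},
  ],
)

```text
clock: 11.98
eef_pos: [0.5221, 0.1871, 0.092]
tool_rot: [-0.273, 0.962, 0.0, -0.0]
ft_force: [-1.2, 0.5, 1.5]
grip_width: 0.0479
grasp_force: 61.7
```

```bash
cat > s.py <<'E'
from h import *
o=bot.get_obs();print(o["clock"],o["joint_pos"][5].round(4),o["tau"][5].round(3),o["ft_force"].round(2),o["ft_torque"].round(3),o["grip_width"],o["eef_pos"].round(4))
E
python3 s.py
```

```text
11.975 -0.2098 -0.081 [-1.19  0.45  1.45] [-0.08   0.019 -0.003] 0.04792428640340993 [0.5221 0.1871 0.092 ]
```

Call:
move_arm(
  motion=[
    {"x": 0, "y": 0, "z": 0, "yaw": -4},
    {"x": 0, "y": 0, "z": 0, "yaw": -8},
    {"x": 0, "y": 0, "z": 0, "yaw": -12},
    {"x": 0, "y": 0, "z": 0, "yaw": -12},
  ],
)

```text
clock: 12.48
eef_pos: [0.5223, 0.1869, 0.092]
tool_rot: [-0.371, 0.929, -0.0, -0.0]
ft_force: [-0.3, -0.3, 0.4]
grip_width: 0.0478
grasp_force: 61.8
```

```bash
python3 s.py
```

```text
12.475 -0.4172 -0.788 [-0.31 -0.27  0.43] [ 0.044 -0.025 -0.687] 0.04778665614234312 [0.5223 0.1869 0.092 ]
```

Call:
move_arm(
  motion=[
    {"x": 0, "y": 0, "z": 0, "yaw": -4},
    {"x": 0, "y": 0, "z": 0, "yaw": -8},
    {"x": 0, "y": 0, "z": 0, "yaw": -8},
  ],
)

```text
clock: 12.85
eef_pos: [0.5217, 0.1863, 0.0921]
tool_rot: [-0.434, 0.901, -0.0, -0.001]
ft_force: [-2.1, -1.6, 3.6]
grip_width: 0.0478
grasp_force: 73.0
```

```bash
python3 s.py
```

```text
12.85 -0.5555 -1.576 [-2.14 -1.55  3.59] [-0.383  0.393 -1.443] 0.04775091829812098 [0.5217 0.1863 0.0921]
```

Reaction torque climbed to -1.44 N m (the rub is 0.2 at most) after about 0.4 rad, so that is the hard stop and this cap unlocks clockwise. I'll turn +102°, about 1.7 rad from the stop.

Call:
move_arm(
  motion=[
    {"x": 0, "y": 0, "z": 0, "yaw": 6},
    {"x": 0, "y": 0, "z": 0, "yaw": 12},
    {"x": 0, "y": 0, "z": 0, "yaw": 18},
    {"x": 0, "y": 0, "z": 0, "yaw": 24},
    {"x": 0, "y": 0, "z": 0, "yaw": 30},
    {"x": 0, "y": 0, "z": 0, "yaw": 36},
    {"x": 0, "y": 0, "z": 0, "yaw": 42},
    {"x": 0, "y": 0, "z": 0, "yaw": 48},
    {"x": 0, "y": 0, "z": 0, "yaw": 54},
    {"x": 0, "y": 0, "z": 0, "yaw": 60},
    {"x": 0, "y": 0, "z": 0, "yaw": 66},
    {"x": 0, "y": 0, "z": 0, "yaw": 72},
    {"x": 0, "y": 0, "z": 0, "yaw": 78},
    {"x": 0, "y": 0, "z": 0, "yaw": 84},
    {"x": 0, "y": 0, "z": 0, "yaw": 90},
    {"x": 0, "y": 0, "z": 0, "yaw": 96},
    {"x": 0, "y": 0, "z": 0, "yaw": 102},
    {"x": 0, "y": 0, "z": 0, "yaw": 102},
    {"x": 0, "y": 0, "z": 0, "yaw": 102},
  ],
)

```text
clock: 15.22
eef_pos: [0.5224, 0.1875, 0.0921]
tool_rot: [0.424, 0.906, 0.0, -0.0]
ft_force: [-0.4, 1.5, 0.1]
grip_width: 0.0477
grasp_force: 70.8
```

```bash
python3 s.py
```

```text
15.225 1.2193 -0.001 [-0.36  1.54  0.14] [ 0.135 -0.032  0.026] 0.04769254762261195 [0.5224 0.1875 0.0921]
```

Call:
move_arm(
  motion=[
    {"x": 0, "y": 0, "z": -0.2, "yaw": 0},
    {"x": 0, "y": 0, "z": -0.4, "yaw": 0},
    {"x": 0, "y": 0, "z": -0.6, "yaw": 0},
    {"x": 0, "y": 0, "z": -0.6, "yaw": 0},
  ],
)

```text
clock: 15.72
eef_pos: [0.5225, 0.1871, 0.0984]
tool_rot: [0.424, 0.905, 0.0, 0.0]
ft_force: [-0.7, 0.2, -1.3]
grip_width: 0.0478
grasp_force: 70.7
```

Raised 6 mm with almost no resistance, so it is free. Lift on by 8 cm.

Call:
move_arm(
  motion=[
    {"x": 0, "y": 0, "z": -1, "yaw": 0},
    {"x": 0, "y": 0, "z": -2, "yaw": 0},
    {"x": 0, "y": 0, "z": -3, "yaw": 0},
    {"x": 0, "y": 0, "z": -4, "yaw": 0},
    {"x": 0, "y": 0, "z": -5, "yaw": 0},
    {"x": 0, "y": 0, "z": -6, "yaw": 0},
    {"x": 0, "y": 0, "z": -7, "yaw": 0},
    {"x": 0, "y": 0, "z": -8, "yaw": 0},
    {"x": 0, "y": 0, "z": -8, "yaw": 0},
    {"x": 0, "y": 0, "z": -8, "yaw": 0},
    {"x": 0, "y": 0, "z": -8, "yaw": 0},
  ],
)

```text
clock: 17.1
eef_pos: [0.522, 0.187, 0.1777]
tool_rot: [0.424, 0.905, -0.0, -0.0]
ft_force: [0.3, 0.4, -1.2]
grip_width: 0.0478
grasp_force: 70.7
```

```bash
python3 s.py
python3 - <<'E'
from h import *
a=bot.camera("wrist");b=bot.camera("scene");c=bot.camera("side")
z=lambda i,x,y:cv2.resize(i[y-45:y+45,x-45:x+45],(300,300),interpolation=cv2.INTER_CUBIC)
cv2.imwrite("pics/w7.png",np.hstack([np.vstack([z(b,246,190),z(c,233,150)]),cv2.copyMakeBorder(cv2.resize(a,(500,375)),0,225,0,0,0)]))
E
```

```text
17.1 1.2208 0.0 [ 0.3   0.4  -1.16] [-0.019  0.02   0.002] 0.04781130939763528 [0.522  0.187  0.1777]
```

View pics/w7.png

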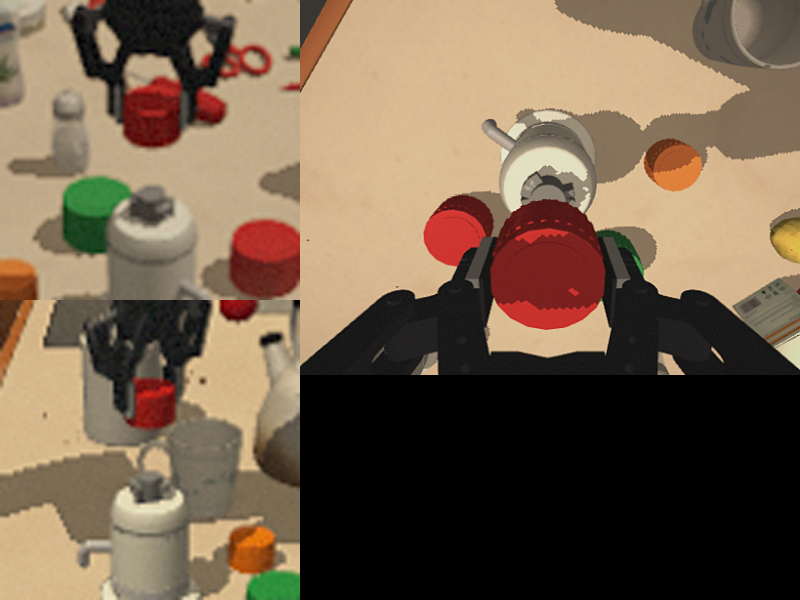

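The red cap is upright between the pads (scene crop (152,112)), about 8.5 cm above the now bare pillar, and is still. Handing in.

```bash
python3 -c "
from workcell import bot
print(bot.job_done())"
```

```text
the job is handed in; nothing more can be done
None
```

The red cap came off turning clockwise seen from above, and I handed the job in with it gripped, upright and still about 8.5 cm above its seat; I steered nothing near the blue cap or bystanders, but didn't re-measure them, and no verdict came back.

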